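# Shorten the sweeper's telescoping handle by one hole

## Task

The counter sweeper parked in its dock has a telescoping handle that is one hole too long for the cupboard. Squeeze the red sprung button on the black grip so that the locking pin is freed, slide the grip down along the leaning tube to the very next hole, and leave it locked there with the pin and the button fully sprung out again and nothing touching it. Do not shove or tip the mug, the creamer tin or the sugar bowl.

Things in the scene. Friction and masses are not known exactly. Their poses are not given: they have to be found in the camera images.
- sweeper: Counter sweeper fixed in its grey dock (100 x 160 x 10 mm, screwed down; blue brush head 130 mm wide). Origin: centre of the dock's underside; z up. Its telescoping handle leans 28 degrees from vertical toward the dock's own +x. The aluminium outer tube, 28 x 28 mm, has three slots 35 mm apart on its upper (-x) side, 13 mm long for a brass pin 8 mm long.
- grip_center (a point): Centre of the black grip on top of the handle, about 0.29 m above the counter at the start; moves with it. Grip 34 mm along its own x, 32 along y, 48 along z. z points up along the leaning handle; the button is in the middle of the -x face. Grip and button measure 41 mm along x and can be squeezed together along x. Below the grip 76 mm of steel inner tube, 20 x 20 mm, show at the start.
- grip_top (a point): Centre of the flat top end of the grip, 24 mm above grip_center along its z; same axes.
- button_face (a point): Centre of the face of the red round button, 16 mm across, on the grip's -x face; moves with the button. Pressed along its own +x (axes as grip_center). It stands 7 mm proud of the grip when out; a pad pressed flat on the grip's face makes it flush.
- handle (a joint): How far grip and inner tube have slid down into the outer tube, m. About 0 at the start (topmost hole); next hole (the goal) at 0.035; a third, not wanted, at 0.070. In a hole it has 2.5 mm of play either way and goes no farther while the pin is out. Unlocked it slides with 3 to 6 N and stays where it is left.
- release (a joint): How far the red button is pressed in, m. 0 = out, 0.007 = flush. The pin moves with it and leaves its hole at 0.005. Spring 2 N out, 4.5 N flush. Let go between holes, the pin rubs inside the tube and the button stays in at 0.005; it springs fully out by itself when the pin comes over a hole, and locks there.
- mug: Blue-grey mug, 85 x 117 x 96 mm, bystander. Origin at the centre of its underside.
- creamer: Creamer tin with blue lid, 55 mm across, 82 mm high, bystander. Origin at the centre of its underside.
- sugar_bowl: Small glass bowl with sugar cubes, 77 mm across, 54 mm high, bystander. Origin at the centre of its underside.

How it is judged (in metres and radians):
On the way:
1. the button is in and the grip is sliding down between the first hole and the next (value of joint release above 0.004 m and value of joint handle between 0.006 and 0.03 m).
At the end, for the whole second after the job is handed in: The grip is locked in the next hole: slid down 35 mm within 4 mm, button and pin fully out within 1.5 mm; mug, creamer tin and sugar bowl at rest within 30 mm of where they stood and upright (within 20 degrees) (value of joint handle between 0.031 and 0.039 m and value of joint release below 0.0015 m and linear speed of each of mug, creamer, sugar_bowl below 0.02 m/s); the robot touches nothing.
It fails at once if the mug is shoved or tipped (distance of mug from where it was at the start of the episode above 0.03 m or angle between mug's own z axis and vertical above 0.35 rad).
It fails at once if the creamer tin is shoved or tipped (distance of creamer from where it was at the start of the episode above 0.03 m or angle between creamer's own z axis and vertical above 0.35 rad).
It fails at once if the sugar bowl is shoved or tipped (distance of sugar_bowl from where it was at the start of the episode above 0.03 m or angle between sugar_bowl's own z axis and vertical above 0.35 rad).
It also fails if it takes over 32 s, if anything falls off the work surface, if the arm or the gripper's body presses on something with over 40 N, if the wrist force passes 120 N, or if a joint passes its speed limit or range.

## Robot

A 6-joint arm with a two-finger parallel gripper is mounted at the origin on a cart in front of the work surface, level with it; the furniture and walls round the work are solid. World frame = base frame: x ahead of the robot, y to its left, z up, the work surface at z = 0. Lengths are in m, angles in degrees, forces in N, time in s.
With the tool pointing down it reaches from about 0.3 to 0.75 m from the base axis. Payload 8.5 kg.
Tool frame: the origin (TCP) lies at the very end of the fingers, on their centre line; the grasp point (between the pads) lies 19 mm behind it; z points along the fingers, y is the line along which they close (so a half turn about z gives the same grasp; the last joint's range is limited). The gripper opens to 85 mm and grips with 20 to 120 N. Pads are 22 mm wide; open, the fingers measure 114 mm over their backs; the gripper's body (76 mm by 85 mm) begins 54 mm behind the grasp point. The pads swing forward as they close: fully open they stand 13 mm farther back than shut.
Start: joints at [53.268, 21.807, 74.336, -0, 83.858, -12.336], TCP at [0.227, 0.501, 0.197] pointing down, gripper open.
Joint ranges: [-178.18, 178.18], [-50.72, 133.34], [12.68, 142.11], [-81.47, 261.47], [9.98, 163.14], [-165.26, 165.26]. Speed limits (degrees/s): [136.94, 136.94, 180, 180, 180, 180].

## Interface

Orientations are given as a 3x3 rotation matrix whose columns are the frame's x, y, z axes.
In Python, from rig import observe, cams, ticket gives the robot as it stands.
- The arm moves only by the tool move_arm, never from a script. Its arguments are lists of equal length, an entry for each row: "jaw": the finger opening in cm, from 0 to 8.54; "dp": the shift along the tool's x, y, z in cm, a list of three; "turn": the turn, a rotation vector about the tool's x, y, z in rad, a list of three. In form: {"jaw": [jaw, ...], "dp": [[tx, ty, tz], ...], "turn": [[wx, wy, wz], ...]}. A call has 1 to 12 rows; each row shifts and turns the commanded pose from where the row before left it, along the tool's axes as they then stand; what a row does not reach is not made up. A row lasts 1/12 s, in which the tool goes at most 41.7 mm and 7.16 degrees, less where a joint would pass 70% of its speed; a pose out of reach is approached as far as the arm can. A call is refused whole if a number of a shift passes 4.17 or a number of a turn 0.125, either way. A call with a gripper value outside its range is refused whole. The fingers move at their own pace and stop on an object; "force" is the grip in N (left out, the last holds). Time passes only in rows, so rows that do not move let the fingers close. It gives the time, the measured TCP pose, the force, the opening and the grip force at its end, in the units of the state.
- observe(): the state, without advancing time (a new reading comes with each control period).
- cams.get_image(name): name is "side" or "top" or "wrist"; returns (picture, depth): 480x640x3 uint8, red, green, blue; 480x640 float32, m along the optical axis (not along the pixel's ray), 0 where there is no reading.
- cams.calibration(name): a dict with "vertical_fov" (degrees; the focal length in pixels is half the picture's height over the tangent of half this angle, whatever the lens; pixels are square), "cx", "cy" (the principal point, pixels), "view" (4x4, takes a point from world to camera coordinates); the wrist camera has in their place "tool_from_camera" (4x4, takes a point from camera to tool coordinates, whose origin is the TCP and whose axes are the flange's). Camera axes: x right, y up, looking along -z (the intrinsics and any distortion apply to the point x, -y, -z); pixel columns grow to the right and rows downward; lengths in m; the calibration is good to about 2 mm. The wrist camera is an equidistant fisheye: a pixel r from the principal point sees the ray r / f radians off the axis. A picture is of the moment at which its call begins: read the wrist's pose just before it. calibration takes no time and is no camera call.
- ticket.close_job(): hands the job in; it is judged then, once.
Trained networks look in the newest picture that a camera, given by its name, has taken for a name from the list of things; names that differ only in an ending like _2 or _b are one class to them, and where a whole thing is asked for, a point or a joint stands for the part that bears it (a point fixed in the world has none). Each returns a list of dicts, best first, with "p" (0 to 1); they miss things now and then, are a little off and sometimes report something else, mostly with a low value. They report only what shows in the picture. A call takes as long as a camera call.
- cams.spot_in(camera, query): "box" ([centre column, centre row, width, height] as shares, 0 to 1, of the picture: columns of its width, rows of its height, round what is visible of it).
- cams.outline_of(camera, query): "mask" (480x640 bool, what is visible of it) and "box" ([centre column, centre row, width, height] as shares, 0 to 1, of the picture: columns of its width, rows of its height, round what is visible of it).
- cams.mark_of(camera, query): "location" ([column, row] as shares, 0 to 1, of the picture: columns of its width, rows of its height: a listed point, or the origin of a listed thing).
The state is a dict: "time_s": time; "q": joint angles; "qvel": joint speeds; "joint_efforts": joint torques, N m; "position": TCP position; "tool_rot": TCP orientation; "ft_force": force on the tool from outside, world axes, zero at the start; "wrist_torque": the same for the moment, N m; "grip_width": finger opening in m; "gripper_force": force on a finger pad.
Only numpy, scipy, OpenCV 4.12 (cv2) and the standard library are available. Lean on these libraries where they do the work, as an engineer would, in place of code of your own. Each camera call takes 0.05 s, during which the arm holds its last target. There are 200 camera calls.

## Working session

There is one attempt and no reset: what is moved stays moved. The work goes in short steps, Python scripts to look and compute and a tool call to move; the robot and the scene stay as the last step left them, time stands still between calls to the robot, and variables do not carry over. Pictures are saved under pics/ and viewed, at most 10 in all, crops included, and the job is handed in when it is done.

Besides the shell and the picture viewer there is one more tool, called after "Emit:" in YAML: its name, and indented under it one key for each argument. move_arm: Moves the arm, as the interface text tells. Its arguments: {"type":"object","properties":{"jaw":{"type":"array","items":{"type":"number"}},"dp":{"type":"array","items":{"type":"array","items":{"type":"number"}}},"turn":{"type":"array","items":{"type":"array","items":{"type":"number"}}},"force":{"type":"number"}},"required":["jaw","dp","turn"]}

```bash
mkdir -p pics; cat > h.py <<'E'
import numpy as np, cv2
from rig import observe, cams, ticket
def K(n):
    c=cams.calibration(n); f=240/np.tan(np.radians(c["vertical_fov"])/2); return c,f
def ray(n,u,v,st=None):
    c,f=K(n); x=(u-c["cx"]);y=(v-c["cy"])
    if n=="wrist":
        r=np.hypot(x,y); t=r/f; d=np.array([np.sin(t)*x/max(r,1e-9),-np.sin(t)*y/max(r,1e-9),-np.cos(t)])
        T=np.eye(4);T[:3,:3]=np.array(st["tool_rot"]);T[:3,3]=st["position"]; M=T@np.array(c["tool_from_camera"])
    else:
        d=np.array([x/f,-y/f,-1.]); M=np.linalg.inv(np.array(c["view"]))
    return M[:3,3],M[:3,:3]@d
def deproj(n,u,v,z):
    o,d=ray(n,u,v); return o+np.outer(z,1)[:,0:1]*0+d*z if np.ndim(z)==0 else None
def tri(rs):
    A=0;b=0
    for o,d in rs:
        d=d/np.linalg.norm(d);P=np.eye(3)-np.outer(d,d);A=A+P;b=b+P@o
    p=np.linalg.solve(A,b); return p,[np.linalg.norm((np.eye(3)-np.outer(d,d)/(d@d))@(p-o)) for o,d in rs]
E
python3 - <<'E'
from h import *
np.set_printoptions(precision=4,suppress=True)
st=observe();print(st)
ims={}
for n in("side","top","wrist"):
    im,d=cams.get_image(n);ims[n]=im;np.savez(f"{n}0.npz",im=im,d=d);c=cams.calibration(n);print(n,{k:np.array(v) for k,v in c.items()})
    for q in("grip_center","grip_top","button_face","sweeper","mug","creamer","sugar_bowl"):
        for m in cams.mark_of(n,q)[:2]:
            u,v=np.array(m["location"])*[640,480]; z=d[min(479,max(0,int(v))),min(639,max(0,int(u)))]
            o,r=ray(n,u,v,st); print(q,round(m["p"],2),np.array([u,v]).round(1),"z",z,(o+r*z) if n!="wrist" else "")
a=np.hstack([cv2.resize(ims[n],(400,300)) for n in("side","top")])
b=np.hstack([cv2.resize(ims["wrist"],(400,300)),np.zeros((300,400,3),np.uint8)])
cv2.imwrite("pics/a.png",np.vstack([a,b])[:,:,::-1])
E
```

```text
{'time_s': 0.0, 'q': array([ 53.2686,  21.8398,  74.3847,  -0.0009,  83.8592, -12.3376]), 'qvel': array([-0.0495,  0.0512,  0.0329,  0.0026, -0.0456,  0.0493]), 'joint_efforts': array([  0.    , -44.8456, -23.1282,  -0.0002,   0.0047,  -0.    ]), 'position': array([0.227 , 0.5006, 0.1965]), 'tool_rot': array([[-0.9107,  0.413 , -0.0009],
       [ 0.413 ,  0.9107, -0.0012],
       [ 0.0003, -0.0014, -1.    ]]), 'ft_force': array([-0.4459, -0.2733,  0.3717]), 'wrist_torque': array([ 0.0123, -0.0397, -0.0091]), 'gripper_force': 0.0, 'grip_width': 0.08501408910922667}
side {'vertical_fov': array(42.6354), 'cx': array(332.0872), 'cy': array(233.5674), 'view': array([[ 0.6367, -0.771 , -0.014 , -0.4245],
       [ 0.5862,  0.4721,  0.6584, -0.3843],
       [-0.501 , -0.4274,  0.7526, -1.2182],
       [ 0.    ,  0.    ,  0.    ,  1.    ]])}
grip_center 0.58 [274.9 211.8] z 1.174928 [ 0.4287 -0.0605  0.3085]
grip_center 0.53 [331.1 322.9] z 1.3464817 [ 0.4438 -0.1816  0.0217]
grip_top 0.84 [272.1 208.7] z 1.1684602 [ 0.4258 -0.057   0.3171]
grip_top 0.31 [274.2 211.8] z 1.174928 [ 0.4278 -0.0
[... 727 characters left out ...]
501  0.3161]
button_face 0.47 [284.  275.6] z 0.8555901 [ 0.4464 -0.0346  0.3052]
sweeper 0.61 [259.2 258. ] z 1.048642 [0.5081 0.0306 0.1211]
mug 0.66 [418.9 280.2] z 1.1300608 [ 0.4688 -0.3234  0.029 ]
creamer 0.94 [317.5 185.5] z 1.1233776 [ 0.6797 -0.0943  0.0816]
sugar_bowl 0.8 [351.3 290.5] z 1.1160405 [ 0.4458 -0.1682  0.0385]
wrist {'vertical_fov': array(65.7065), 'cx': array(319.3639), 'cy': array(245.2923), 'tool_from_camera': array([[ 0.0005,  0.9562,  0.2927,  0.0752],
       [ 1.    , -0.0002, -0.0009,  0.0013],
       [-0.0008,  0.2927, -0.9562, -0.1762],
       [ 0.    ,  0.    ,  0.    ,  1.    ]])}
sweeper 0.66 [155.7 479. ] z 0.06158229 
mug 0.78 [ 27.8 472.2] z 0.053135723
```

View pics/a.png

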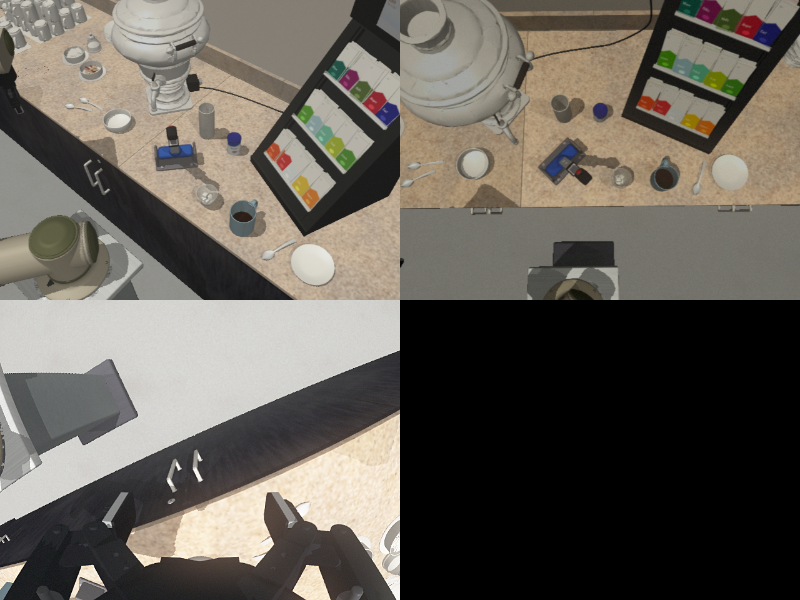

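The handle leans toward the robot and slightly right. The grip is dark, at about top (291,282) and side (273,212) in full-size pixels. Next I measure the axis more precisely.

```bash
python3 - <<'E'
from h import *
np.set_printoptions(precision=4,suppress=True)
crops=[];P={}
def cloud(n,d,m):
    c,f=K(n);v,u=np.nonzero(m&(d>0));z=d[v,u];M=np.linalg.inv(np.array(c["view"]))
    X=np.c_[(u-c["cx"])/f*z,-(v-c["cy"])/f*z,-z];return X@M[:3,:3].T+M[:3,3]
for n,(x0,y0,w) in(("side",(225,180,120)),("top",(210,210,120))):
    im,d=cams.get_image(n)
    for q in("sweeper","grip_center","button_face"):
        for o in cams.outline_of(n,q)[:1]:
            X=cloud(n,d,o["mask"]);print(n,q,round(o["p"],2),len(X),X.mean(0),X.min(0),X.max(0))
            if q=="sweeper": P[n]=X
            if q=="button_face": cv2.drawContours(im:=im.copy(),cv2.findContours(o["mask"].astype(np.uint8),0,1)[0],-1,(0,255,0),1)
    crops.append(cv2.resize(im[y0:y0+100,x0:x0+w],None,fx=3.3,fy=5*0.66,interpolation=cv2.INTER_NEAREST))
cv2.imwrite("pics/b.png",np.hstack(crops)[:,:,::-1])
np.savez("P.npz",**P)
for n,X in P.items():
    for lo in np.arange(0.0,0.34,.03):
        s=X[(X[:,2]>=lo)&(X[:,2]<lo+.03)]
        if len(s): print(n,round(lo,2),len(s),np.median(s,0))
    # red? dock top rectangle
    s=X[(X[:,2]<.02)&(X[:,2]>0.003)]
    if len(s)>10: print(n,"dock",cv2.minAreaRect((s[:,:2]*1000).astype(np.float32)))
E
```

```text
side sweeper 0.84 3007 [0.5006 0.0148 0.0822] [ 0.4135 -0.0767 -0.0065] [0.6455 0.1482 0.3201]
side grip_center 0.87 400 [ 0.4341 -0.0532  0.2916] [ 0.4124 -0.0767  0.0008] [0.6421 0.1918 0.3201]
top sweeper 0.64 3506 [0.5077 0.0261 0.0977] [ 0.4127 -0.0726 -0.0044] [0.6166 0.1345 0.3198]
top grip_center 0.84 615 [ 0.4417 -0.0429  0.281 ] [ 0.4127 -0.0726 -0.004 ] [ 0.4799 -0.0049  0.3198]
top button_face 0.53 32 [ 0.4493 -0.036   0.3047] [ 0.4442 -0.0415  0.2999] [ 0.4548 -0.0309  0.3093]
side 0.0 1171 [0.5122 0.0269 0.01  ]
side 0.03 275 [0.4997 0.034  0.0526]
side 0.06 857 [0.5085 0.0217 0.0706]
side 0.09 82 [0.5006 0.0134 0.0975]
side 0.12 42 [ 0.4837 -0.0022  0.1365]
side 0.15 40 [ 0.4755 -0.0126  0.1636]
side 0.18 136 [ 0.4659 -0.0236  0.1967]
side 0.21 37 [ 0.4544 -0.0335  0.2268]
side 0.24 13 [ 0.4412 -0.0442  0.2461]
side 0.27 74 [ 0.427  -0.0626  0.2883]
side 0.3 259 [ 0.4303 -0.0588  0.3105]
side dock ((564.1883544921875, 82.30591583251953), (207.56199645996094, 160.53384399414062), 46.37708282470703)
top 0.0 1207 [0.5343 0.0528 0.0097]
top 0.03 109 [0.5366 0.006  0.0563]
top 0.06 1104 [0.5244 0.0482 0.0704]
top 0.09 164 [0.5184 0.037  0.0993]
top 0.12 64 [0.5051 0.022  0.1369]
top 0.15 70 [0.4947 0.0109 0.1645]
top 0.18 190 [ 0.4777 -0.0064  0.2032]
top 0.21 77 [ 0.4696 -0.0148  0.2223]
top 0.24 37 [ 0.4595 -0.0238  0.2488]
top 0.27 46 [ 0.4466 -0.036   0.2946]
top 0.3 426 [ 0.434  -0.0508  0.3101]
top dock ((504.399169921875, 21.811744689941406), (171.7926788330078, 159.61851501464844), 46.03363037109375)
```

View pics/b.png

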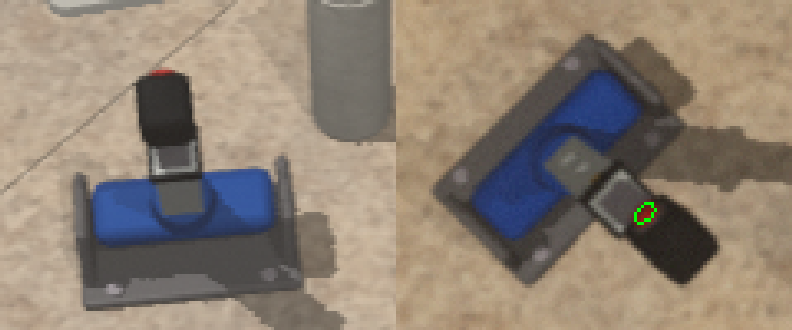

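```bash
cat > plan.py <<'E'
from h import *
from scipy.spatial.transform import Rotation as R
def axes(psi):
    c,s=np.cos(psi),np.sin(psi);a=np.radians(28)
    gz=np.array([np.sin(a)*c,np.sin(a)*s,np.cos(a)]);gx=np.array([np.cos(a)*c,np.cos(a)*s,-np.sin(a)])
    return np.c_[gx,np.cross(gz,gx),gz]
def tool(G): return np.c_[-G[:,1] if 0 else np.cross(-G[:,0],-G[:,2]),-G[:,0],-G[:,2]]
def rows(p0,R0,p1,R1,n):
    rv=(R.from_matrix(R0).inv()*R.from_matrix(R1)).as_rotvec()/n
    Rk=R.from_matrix(R0);out=[];p=np.array(p0);t=np.round(rv,4)
    for k in range(n):
        d=np.round(Rk.inv().apply((p1-p)/(n-k))*100,2); out.append(d.tolist())
        p=p+Rk.apply(d)/100; Rk=Rk*R.from_rotvec(t)
    return out,t.tolist()
E
python3 - <<'E'
from plan import *
np.set_printoptions(precision=4,suppress=True)
P=np.load("P.npz")
for n in P:
    X=P[n]
    s=X[(X[:,2]<.02)&(X[:,2]>0.003)&(np.hypot(X[:,0]-.52,X[:,1]-.04)<.12)]
    print(n,"dock",cv2.minAreaRect((s[:,:2]*1000).astype(np.float32)))
    s=X[(X[:,2]>.11)&(X[:,2]<.24)]; s=s[np.abs(s-np.median(s,0)).max(1)<.08]
    for _ in range(3):
        m=s.mean(0);v=np.linalg.svd(s-m)[2][0];r=np.linalg.norm((s-m)-np.outer((s-m)@v,v),axis=1);s=s[r<np.percentile(r,95)]
    v*=np.sign(v[2]);print("tube dir",v,"yaw",np.degrees(np.arctan2(v[1],v[0])),"tilt",np.degrees(np.arccos(v[2])))
psi=np.radians(-134);G=axes(psi);print(G)
for n in P:
    X=P[n];s=X[(X[:,2]>.255)&(np.hypot(X[:,0]-.43,X[:,1]+.05)<.08)]@G
    print(n,len(s),np.percentile(s,[1,5,50,95,99],axis=0))
gc=np.array([.4344,-.0511,.2934]);print("gc in G",gc@G)
st=observe()
p1=gc+G[:,2]*.12; T=tool(G);print(p1,T)
mid=np.array([.30,.30,.40])
a=rows(st["position"],st["tool_rot"],mid,st["tool_rot"],10);print(a)
b=rows(mid,st["tool_rot"],p1,T,12);print(b)
E
```

```text
side dock ((529.843017578125, 48.31159973144531), (118.38087463378906, 160.59661865234375), 50.387916564941406)
tube dir [-0.2921 -0.3216  0.9007] yaw -132.24671789137463 tilt 25.74856207267151
top dock ((504.399169921875, 21.811744689941406), (171.7926788330078, 159.61851501464844), 46.03363037109375)
tube dir [-0.3492 -0.3651  0.863 ] yaw -133.7198583404464 tilt 30.34657864746492
[[-0.6133  0.7193 -0.3261]
 [-0.6351 -0.6947 -0.3377]
 [-0.4695  0.      0.8829]]
side 339 [[-0.3955  0.3363  0.1143]
 [-0.3879  0.3379  0.1214]
 [-0.3675  0.3511  0.1526]
 [-0.3561  0.3641  0.1575]
 [-0.3558  0.3656  0.1593]]
top 476 [[-0.3979  0.3323  0.1127]
 [-0.3959  0.3334  0.1247]
 [-0.383   0.3475  0.1519]
 [-0.3615  0.3619  0.1552]
 [-0.3593  0.3634  0.1563]]
gc in G [-0.3717  0.348   0.1346]
[ 0.3953 -0.0916  0.3994] [[-0.7193  0.6133  0.3261]
 [ 0.6947  0.6351  0.3377]
 [ 0.      0.4695 -0.8829]]
([[-1.49, -1.53, -2.03], [-1.49, -1.53, -2.03], [-1.49, -1.53, -2.03], [-1.49, -1.53, -2.03], [-1.5, -1.53, -2.03], [-1.49, -1.53, -2.03], [-1.5, -1.53, -2.03], [-1.49, -1.53, -2.03], [-1.5, -1.52, -2.02], [-1.49, -1.53, -2.03]], [0.0, 0.0, 0.0])
([[-2.07, -2.64, 0.01], [-2.14, -2.58, -0.09], [-2.22, -2.52, -0.17], [-2.29, -2.45, -0.26], [-2.36, -2.37, -0.34], [-2.42, -2.29, -0.41], [-2.49, -2.2, -0.49], [-2.55, -2.11, -0.56], [-2.62, -2.01, -0.62], [-2.67, -1.91, -0.68], [-2.73, -1.81, -0.74], [-2.79, -1.71, -0.79]], [-0.0403, -0.007, 0.0279])
```

Emit:
move_arm:
  jaw: [8.5,8.5,8.5,8.5,8.5,8.5,8.5,8.5,8.5,8.5]
  dp:
    - [-1.5,-1.53,-2.03]
    - [-1.5,-1.53,-2.03]
    - [-1.5,-1.53,-2.03]
    - [-1.5,-1.53,-2.03]
    - [-1.5,-1.53,-2.03]
    - [-1.5,-1.53,-2.03]
    - [-1.5,-1.53,-2.03]
    - [-1.5,-1.53,-2.03]
    - [-1.5,-1.53,-2.03]
    - [-1.5,-1.53,-2.03]
  turn:
    - [0,0,0]
    - [0,0,0]
    - [0,0,0]
    - [0,0,0]
    - [0,0,0]
    - [0,0,0]
    - [0,0,0]
    - [0,0,0]
    - [0,0,0]
    - [0,0,0]

```text
time_s: 2.43
position: [0.3005, 0.2985, 0.4012]
tool_rot: [[-0.911, 0.413, 0.0], [0.413, 0.911, 0.0], [-0.0, 0.0, -1.0]]
ft_force: [0.9, 1.1, -0.5]
grip_width: 0.085
gripper_force: 0.0
```

Emit:
move_arm:
  jaw: [8.5,8.5,8.5,8.5,8.5,8.5,8.5,8.5,8.5,8.5,8.5,8.5]
  dp:
    - [-2.07,-2.64,0.01]
    - [-2.14,-2.58,-0.09]
    - [-2.22,-2.52,-0.17]
    - [-2.29,-2.45,-0.26]
    - [-2.36,-2.37,-0.34]
    - [-2.42,-2.29,-0.41]
    - [-2.49,-2.2,-0.49]
    - [-2.55,-2.11,-0.56]
    - [-2.62,-2.01,-0.62]
    - [-2.67,-1.91,-0.68]
    - [-2.73,-1.81,-0.74]
    - [-2.79,-1.71,-0.79]
  turn:
    - [-0.0403,-0.007,0.0279]
    - [-0.0403,-0.007,0.0279]
    - [-0.0403,-0.007,0.0279]
    - [-0.0403,-0.007,0.0279]
    - [-0.0403,-0.007,0.0279]
    - [-0.0403,-0.007,0.0279]
    - [-0.0403,-0.007,0.0279]
    - [-0.0403,-0.007,0.0279]
    - [-0.0403,-0.007,0.0279]
    - [-0.0403,-0.007,0.0279]
    - [-0.0403,-0.007,0.0279]
    - [-0.0403,-0.007,0.0279]

```text
time_s: 3.43
position: [0.3956, -0.0937, 0.3998]
tool_rot: [[-0.718, 0.614, 0.329], [0.696, 0.634, 0.337], [-0.002, 0.471, -0.882]]
ft_force: [1.5, 0.6, 0.1]
grip_width: 0.0848
gripper_force: 0.0
```

Now a wrist look from pre-grasp, combined with the other views.

```bash
python3 - <<'E'
from plan import *
np.set_printoptions(precision=4,suppress=True)
st=observe();im,d=cams.get_image("wrist")
Rt=np.array(st["tool_rot"]);p=np.array(st["position"]);G=axes(np.radians(-134))
print(p@G)
def cl(m):
    out=[]
    for v,u in zip(*np.nonzero(m&(d>0))):
        o,r=ray("wrist",u,v,st); c,f=K("wrist"); cosr=np.cos(np.hypot(u-c["cx"],v-c["cy"])/f); out.append(o+r*d[v,u]/cosr)
    return np.array(out)
for q in("grip_center","grip_top","button_face"):
    for m in cams.mark_of("wrist",q)[:2]:
        u,v=np.array(m["location"])*[640,480];o,r=ray("wrist",u,v,st)
        c,f=K("wrist");z=d[int(v),int(u)]/np.cos(np.hypot(u-c["cx"],v-c["cy"])/f);x=o+r*z;print(q,round(m["p"],2),u,v,x,x@G)
for q in("grip_center","button_face"):
    for o in cams.outline_of("wrist",q)[:1]:
        X=cl(o["mask"]);print(q,o["p"],len(X),np.percentile(X@G,[1,5,50,95,99],axis=0))
np.savez("w1.npz",im=im,d=d)
cv2.imwrite("pics/c.png",im[:,:,::-1])
E
```

```text
[-0.3708  0.3497  0.2556]
grip_center 0.6 323.072 222.384 [ 0.4252 -0.0506  0.3112] [-0.3747  0.341   0.1532]
grip_top 0.74 320.128 234.38400000000001 [ 0.4307 -0.0587  0.3101] [-0.3725  0.3505  0.1532]
button_face 0.49 353.08799999999997 224.304 [ 0.6591  0.0512 -0.0033] [-0.4352  0.4385 -0.2352]Traceback (most recent call last):
  File "<stdin>", line 17, in <module>
  File "<stdin>", line 9, in cl
  File "h.py", line 4, in K
    c=cams.calibration(n); f=240/np.tan(np.radians(c["vertical_fov"])/2); return c,f
ValueError: time passes only in moves, steps and waits
```

```bash
sed -i 's/^def K(n):/import functools\n@functools.lru_cache(None)\ndef K(n):/' h.py; python3 - <<'E'
from plan import *
np.set_printoptions(precision=4,suppress=True)
st=observe();im,d=cams.get_image("wrist");G=axes(np.radians(-134))
c,f=K("wrist");T=np.eye(4);T[:3,:3]=np.array(st["tool_rot"]);T[:3,3]=st["position"];M=T@np.array(c["tool_from_camera"])
v,u=np.mgrid[:480,:640];x=u-c["cx"];y=v-c["cy"];r=np.hypot(x,y)+1e-9;t=r/f
X=np.stack([np.tan(t)*x/r,-np.tan(t)*y/r,-np.ones_like(t)],-1)*d[...,None];X=(X@M[:3,:3].T+M[:3,3])@G
np.savez("w1.npz",im=im,d=d,X=X)
m=(d>0)&(abs(X[...,0]+.3725)<.035)&(abs(X[...,1]-.35)<.03)&(abs(X[...,2]-.145)<.03)
print(m.sum(),np.percentile(X[m],[1,5,25,50,75,95,99],axis=0))
top=m&(X[...,2]>.149);print("top",np.percentile(X[top],[1,50,99],axis=0))
hsv=cv2.cvtColor(im,cv2.COLOR_RGB2HSV);red=m&((hsv[...,0]<8)|(hsv[...,0]>172))&(hsv[...,1]>120);print("red",red.sum(),X[red].mean(0) if red.any() else 0)
cv2.imwrite("pics/c.png",im[:,:,::-1])
E
```

```text
2030 [[-0.3965  0.3319  0.1158]
 [-0.393   0.3322  0.1256]
 [-0.3835  0.3357  0.1488]
 [-0.375   0.3438  0.1526]
 [-0.3665  0.352   0.1536]
 [-0.3594  0.3595  0.1545]
 [-0.3577  0.3616  0.1549]]
top [[-0.3893  0.3325  0.1493]
 [-0.3735  0.3466  0.1531]
 [-0.3579  0.3617  0.1549]]
red 118 [-0.3947  0.3465  0.1358]
```

View pics/c.png

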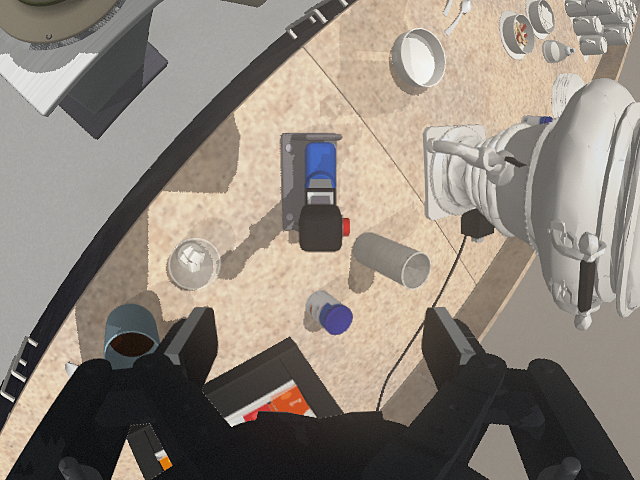

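The wrist view shows the grip at about (320,228) with the red button on its right at (346,227). The fingers straddle it and the bystanders are well clear. Descend along the handle.

Emit:
move_arm:
  jaw: [8.5,8.5,8.5,8.5,8.5,8.5,8.5,8.5,8.5,8.5]
  dp:
    - [0.15,0.27,0]
    - [0,0,1.8]
    - [0,0,1.8]
    - [0,0,1.8]
    - [0,0,1.8]
    - [0,0,1.8]
    - [0,0,1.8]
    - [0,0,1.8]
    - [0,0,1.8]
    - [0,0,0]
  turn:
    - [0,0,0]
    - [0,0,0]
    - [0,0,0]
    - [0,0,0]
    - [0,0,0]
    - [0,0,0]
    - [0,0,0]
    - [0,0,0]
    - [0,0,0]
    - [0,0,0]
  force: 25

```text
time_s: 4.57
position: [0.4427, -0.0378, 0.2718]
tool_rot: [[-0.722, 0.612, 0.322], [0.692, 0.637, 0.34], [0.003, 0.469, -0.883]]
ft_force: [0.3, 0.4, -0.1]
grip_width: 0.0848
gripper_force: 0.0
```

```bash
python3 - <<'E'
from plan import *
np.set_printoptions(precision=4,suppress=True)
st=observe();G=axes(np.radians(-134));print(np.array(st["position"])@G,st["ft_force"]);im,d=cams.get_image("wrist")
i2,_=cams.get_image("side");i3,_=cams.get_image("top")
a=im[150:450,120:520]
b=cv2.resize(i2[160:280,200:360],(400,300))
e=cv2.resize(i3[200:320,200:360],(400,300))
cv2.imwrite("pics/d.png",np.vstack([np.hstack([a,b]),np.hstack([e,e*0])])[:,:,::-1])
E
```

```text
[-0.3751  0.3447  0.1084] [ 0.3007  0.4271 -0.0628]
```

View pics/d.png

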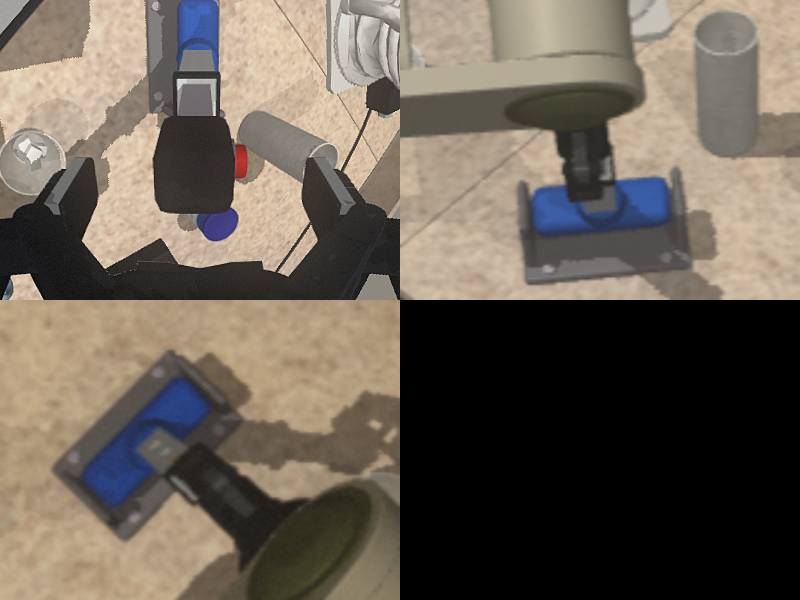

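The grip sits centred between the pads and the button is on the right pad's side. A small trim, then close.

Emit:
move_arm:
  jaw: [8.5,6.0,4.8,4.4,4.0,3.7,3.4,3.2,3.0,3.0,3.0,3.0]
  dp:
    - [-0.3,-0.15,0]
    - [0,0,0]
    - [0,0,0]
    - [0,0,0]
    - [0,0,0]
    - [0,0,0]
    - [0,0,0]
    - [0,0,0]
    - [0,0,0]
    - [0,0,0]
    - [0,0,0]
    - [0,0,0]
  turn:
    - [0,0,0]
    - [0,0,0]
    - [0,0,0]
    - [0,0,0]
    - [0,0,0]
    - [0,0,0]
    - [0,0,0]
    - [0,0,0]
    - [0,0,0]
    - [0,0,0]
    - [0,0,0]
    - [0,0,0]
  force: 30

```text
time_s: 5.72
position: [0.4444, -0.0438, 0.2726]
tool_rot: [[-0.72, 0.613, 0.325], [0.694, 0.636, 0.337], [-0.0, 0.468, -0.884]]
ft_force: [-3.5, -4.3, -0.3]
grip_width: 0.0327
gripper_force: 30.7
```

```bash
python3 - <<'E'
from plan import *
np.set_printoptions(precision=4,suppress=True)
st=observe();G=axes(np.radians(-134));print(np.array(st["position"])@G,st["ft_force"],st["ft_force"]@G,st["grip_width"],st["gripper_force"]);im,d=cams.get_image("wrist")
cv2.imwrite("pics/e.png",im[150:450,120:520][:,:,::-1])
E
```

```text
[-0.3727  0.3501  0.1106] [-3.5129 -4.268  -0.264 ] [4.9893 0.4379 2.3539] 0.03274318368565384 30.675716400146484
```

View pics/e.png

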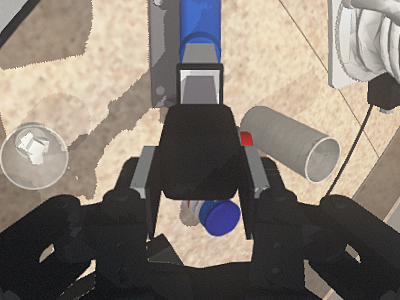

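```bash
python3 - <<'E'
from plan import *
np.set_printoptions(precision=4,suppress=True)
st=observe();im,d=cams.get_image("wrist");G=axes(np.radians(-134))
c,f=K("wrist");T=np.eye(4);T[:3,:3]=np.array(st["tool_rot"]);T[:3,3]=st["position"];Tc=np.array(c["tool_from_camera"])
v,u=np.mgrid[:480,:640];x=u-c["cx"];y=v-c["cy"];r=np.hypot(x,y)+1e-9;t=r/f
X=np.stack([np.tan(t)*x/r,-np.tan(t)*y/r,-np.ones_like(t)],-1)*d[...,None];X=X@Tc[:3,:3].T+Tc[:3,3]
hsv=cv2.cvtColor(im,cv2.COLOR_RGB2HSV);red=((hsv[...,0]<8)|(hsv[...,0]>172))&(hsv[...,1]>150)&(abs(u-366)<20)&(abs(v-290)<20)
print(red.sum(),"tool frame red",np.percentile(X[red],[2,50,98],axis=0))
for (uu,vv) in[(320,275),(320,290),(320,305),(320,320),(320,335),(320,345),(340,290),(350,300),(355,330),(372,300),(372,315),(380,330),(268,330),(268,310),(380,350)]:
    print(uu,vv,X[vv,uu],im[vv,uu])
im2=cv2.resize(im[240:360,240:400],(800,600),interpolation=cv2.INTER_CUBIC)
cv2.imwrite("pics/f.png",im2[:,:,::-1])
E
```

```text
144 tool frame red [[ 0.0061  0.0194 -0.0256]
 [ 0.0083  0.0217 -0.023 ]
 [ 0.0097  0.0241 -0.0158]]
320 275 [ 0.0178  0.0011 -0.0297] [50 45 41]
320 290 [ 0.0152  0.001  -0.0394] [45 44 41]
320 305 [ 0.0103  0.001  -0.0431] [43 43 45]
320 320 [ 0.0037  0.001  -0.0435] [42 37 39]
320 335 [-0.0035  0.0011 -0.0433] [42 43 39]
320 345 [-0.009   0.0011 -0.0424] [41 38 40]
340 290 [ 0.0157  0.009  -0.0408] [49 45 45]
350 300 [ 0.0119  0.013  -0.0419] [48 43 45]
355 330 [-0.0027  0.0157 -0.0407] [39 38 37]
372 300 [ 0.012   0.0218 -0.0424] [123 121 119]
372 315 [ 0.0126  0.0199 -0.0565] [115 117 115]
380 330 [ 0.0116  0.0215 -0.0657] [120 120 118]
268 330 [ 0.0122 -0.0166 -0.0666] [51 45 43]
268 310 [ 0.0117 -0.0187 -0.0506] [119 118 118]
380 350 [ 0.013   0.0193 -0.0805] [46 46 48]
```

View pics/f.png

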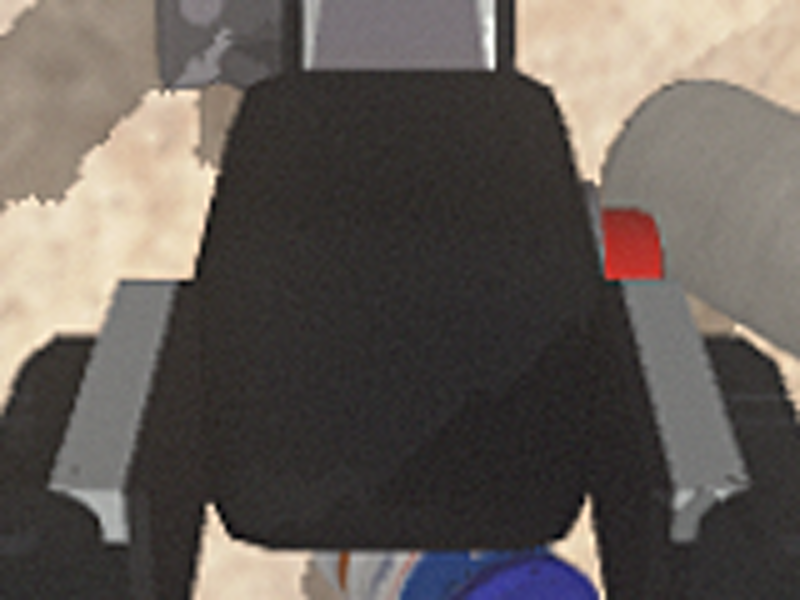

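```bash
python3 - <<'E'
from plan import *
np.set_printoptions(precision=4,suppress=True)
st=observe();im,d=cams.get_image("wrist")
c,f=K("wrist");Tc=np.array(c["tool_from_camera"])
v,u=np.mgrid[:480,:640];x=u-c["cx"];y=v-c["cy"];r=np.hypot(x,y)+1e-9;t=r/f
B=np.stack([np.tan(t)*x/r,-np.tan(t)*y/r,-np.ones_like(t)],-1)
def tl(d): return (B*d[...,None])@Tc[:3,:3].T+Tc[:3,3]
X=tl(d);Y=tl(np.load("w1.npz")["d"])
print("now: col 369..");
for vv in range(284,312,3): print(vv,X[vv,368],X[vv,372],im[vv,368])
print("left row tips");
for vv in range(284,312,3): print(vv,X[vv,270],im[vv,270])
print("body");
for vv in range(400,480,15): print(vv,X[vv,319],X[vv,280])
print("open pad");
for vv in range(300,370,8): print(vv,Y[vv,432],Y[vv,450])
# side-camera: predicted fingertip pixels
for n in("side","top"):
    i,_=cams.get_image(n);cc,ff=K(n);V=np.array(cc["view"]);i=i.copy()
    for z in(0,-.02,-.04,-.06):
      for s in(-1,1):
        p=np.array(st["tool_rot"])@[0,s*.02,z]+st["position"];q=V[:3,:3]@p+V[:3,3];uv=(cc["cx"]+ff*q[0]/-q[2],cc["cy"]-ff*q[1]/-q[2])
        i[int(round(uv[1])),int(round(uv[0]))]=(0,255,0) if s>0 else (255,0,255)
    np.save(n+"_i.npy",i)
a=np.load("side_i.npy")[190:260,240:320];b=np.load("top_i.npy")[230:300,250:330]
cv2.imwrite("pics/g.png",np.hstack([cv2.resize(k,(400,350),interpolation=cv2.INTER_NEAREST) for k in(a,b)])[:,:,::-1])
E
```

```text
now: col 369..
284 [ 0.0093  0.0231 -0.0197] [-0.1305  0.0762  0.3098] [141  49  43]
287 [ 0.0086  0.0229 -0.0214] [-0.1345  0.0763  0.3083] [161  49  45]
290 [ 0.0077  0.0228 -0.0229] [-0.1405  0.077   0.3112] [175  47  41]
293 [ 0.0068  0.0227 -0.0242] [ 0.0067  0.0245 -0.0239] [187  49  42]
296 [ 0.0113  0.0208 -0.0372] [ 0.0121  0.0222 -0.0389] [ 98 117 117]
299 [ 0.0123  0.0202 -0.042 ] [ 0.0117  0.022  -0.0409] [120 121 118]
302 [ 0.0122  0.0199 -0.0446] [ 0.0122  0.0215 -0.0446] [121 123 121]
305 [ 0.0117  0.0197 -0.0462] [ 0.012   0.0212 -0.0469] [121 121 120]
308 [ 0.0122  0.0193 -0.0498] [ 0.0119  0.0209 -0.0493] [118 119 117]
311 [ 0.0118  0.0191 -0.0516] [ 0.0116  0.0206 -0.0514] [101 101 101]
left row tips
284 [-0.1163 -0.0644  0.2763] [223 200 172]
287 [-0.1203 -0.0645  0.2756] [225 199 170]
290 [-0.1242 -0.0645  0.2745] [228 202 175]
293 [-0.1284 -0.0647  0.274 ] [233 217 188]
296 [ 0.0118 -0.0194 -0.038 ] [ 96 100 102]
299 [ 0.0124 -0.0189 -0.0423] [123 121 120]
302 [ 0.0123 -0.0186 -0.0449] [122 121 119]
305 [ 0.0117 -0.0184 -0.0463] [125 124 121]
308 [ 0.0115 -0.018
[... 222 characters left out ...]
24 -0.0083 -0.1139]
445 [ 0.0115  0.0006 -0.1177] [ 0.0122 -0.0079 -0.1185]
460 [ 0.0127  0.0006 -0.1232] [ 0.0117 -0.0076 -0.1226]
475 [ 0.0126  0.0006 -0.1273] [ 0.0118 -0.0073 -0.1269]
open pad
300 [-0.2964  0.2688  0.5974] [-0.3118  0.3268  0.626 ]
308 [ 0.0127  0.0439 -0.0522] [-0.3359  0.3314  0.6291]
316 [ 0.0107  0.0434 -0.055 ] [ 0.0116  0.0498 -0.0574]
324 [ 0.0084  0.0431 -0.0572] [ 0.012   0.0475 -0.0642]
332 [ 0.005   0.0435 -0.0574] [ 0.0122  0.0455 -0.0701]
340 [ 0.0021  0.0435 -0.0585] [ 0.0123  0.0437 -0.0755]
348 [ 0.0004  0.043  -0.0616] [ 0.0101  0.0436 -0.0769]
356 [-0.0033  0.0435 -0.0614] [ 0.0079  0.0436 -0.0783]
364 [-0.0054  0.0432 -0.0638] [ 0.0069  0.0427 -0.0815]
```

View pics/g.png

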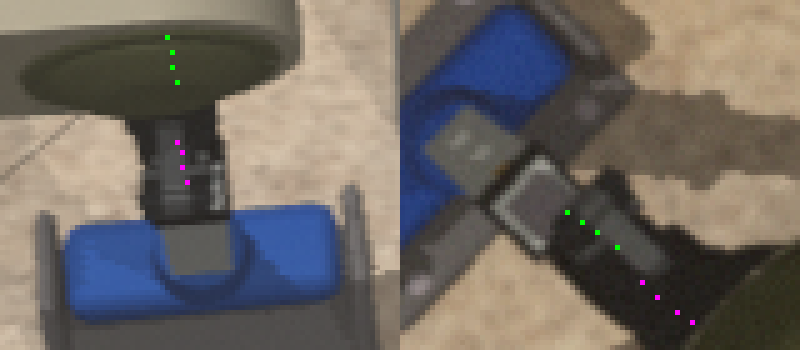

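Compared within one wrist image, the fingertips (tool z about -37 mm) only hold the top of the grip. The button at about -23 mm is still fully out. So I open, go about 30 mm deeper and squeeze again.

Emit:
move_arm:
  jaw: [6,6.5,6.5,6.5,6.5,6.5,6.5]
  dp:
    - [0,0,0]
    - [0,0,0]
    - [0,0,0]
    - [0,0,1]
    - [0,0,1]
    - [0,0,1]
    - [0,0,0]
  turn:
    - [0,0,0]
    - [0,0,0]
    - [0,0,0]
    - [0,0,0]
    - [0,0,0]
    - [0,0,0]
    - [0,0,0]

```text
time_s: 6.55
position: [0.4541, -0.0325, 0.2452]
tool_rot: [[-0.72, 0.613, 0.324], [0.694, 0.635, 0.339], [0.002, 0.469, -0.883]]
ft_force: [-1.2, 0.1, 0.7]
grip_width: 0.0649
gripper_force: 0.0
```

Emit:
move_arm:
  jaw: [5.5,4.8,4.4,4.0,3.7,3.4,3.2,3.0,3.0,3.0,3.0]
  dp:
    - [0,0,0]
    - [0,0,0]
    - [0,0,0]
    - [0,0,0]
    - [0,0,0]
    - [0,0,0]
    - [0,0,0]
    - [0,0,0]
    - [0,0,0]
    - [0,0,0]
    - [0,0,0]
  turn:
    - [0,0,0]
    - [0,0,0]
    - [0,0,0]
    - [0,0,0]
    - [0,0,0]
    - [0,0,0]
    - [0,0,0]
    - [0,0,0]
    - [0,0,0]
    - [0,0,0]
    - [0,0,0]
  force: 30

```text
time_s: 7.47
position: [0.4543, -0.0339, 0.2462]
tool_rot: [[-0.719, 0.613, 0.326], [0.695, 0.636, 0.336], [-0.001, 0.468, -0.884]]
ft_force: [-1.4, -4.6, 0.6]
grip_width: 0.0337
gripper_force: 30.6
```

```bash
cat > look.py <<'E'
from plan import *
import sys
np.set_printoptions(precision=4,suppress=True)
st=observe();im,d=cams.get_image("wrist");G=axes(np.radians(-134))
c,f=K("wrist");Tc=np.array(c["tool_from_camera"])
v,u=np.mgrid[:480,:640];x=u-c["cx"];y=v-c["cy"];r=np.hypot(x,y)+1e-9;t=r/f
X=(np.stack([np.tan(t)*x/r,-np.tan(t)*y/r,-np.ones_like(t)],-1)*d[...,None])@Tc[:3,:3].T+Tc[:3,3]
print("TCP in G",np.array(st["position"])@G,"F in G",np.array(st["ft_force"])@G,st["grip_width"],st["gripper_force"],st["time_s"])
hsv=cv2.cvtColor(im,cv2.COLOR_RGB2HSV)
red=((hsv[...,0]<8)|(hsv[...,0]>172))&(hsv[...,1]>140)&(abs(X[...,0])<.03)&(abs(X[...,1])<.04)&(d>0)&(X[...,2]<.1)
print("red",red.sum(),np.percentile(X[red],[5,50,95],axis=0) if red.any() else "")
W=X@np.array(st["tool_rot"]).T+st["position"]; g=W@G
m=(d>0)&(abs(g[...,0]+.373)<.012)&(abs(g[...,1]-.349)<.012)&(g[...,2]>.06)&(im.max(2)<75)
h=np.histogram(g[m][:,2],bins=np.arange(.06,.26,.002));k=h[0].argmax();print("top gz",np.median(g[m][:,2][abs(g[m][:,2]-h[1][k]-.001)<.003]),h[0][k])
# bystanders in top view
cv2.imwrite(f"pics/{sys.argv[1]}.png",im[120:480,80:560][:,:,::-1])
E
python3 look.py h
```

```text
TCP in G [-0.3727  0.3503  0.0806] F in G [3.5236 2.1638 2.5614] 0.03373420618438952 30.578559637069702 7.4667
red 0 
top gz 0.15245640594696086 3085
```

View pics/h.png

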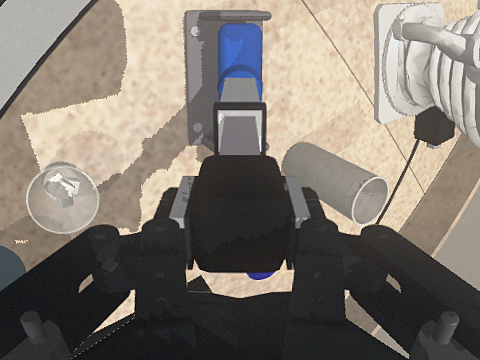

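The button is covered and flush (opening 33.7 mm). Slide down 35 mm.

Emit:
move_arm:
  jaw: [3.0,3.0,3.0,3.0,3.0,3.0,3.0,3.0,3.0,3.0,3.0,3.0]
  dp:
    - [0,0,0.35]
    - [0,0,0.35]
    - [0,0,0.35]
    - [0,0,0.35]
    - [0,0,0.35]
    - [0,0,0.35]
    - [0,0,0.35]
    - [0,0,0.35]
    - [0,0,0.35]
    - [0,0,0.35]
    - [0,0,0]
    - [0,0,0]
  turn:
    - [0,0,0]
    - [0,0,0]
    - [0,0,0]
    - [0,0,0]
    - [0,0,0]
    - [0,0,0]
    - [0,0,0]
    - [0,0,0]
    - [0,0,0]
    - [0,0,0]
    - [0,0,0]
    - [0,0,0]

```text
time_s: 8.52
position: [0.4658, -0.0219, 0.2149]
tool_rot: [[-0.72, 0.613, 0.325], [0.694, 0.636, 0.337], [-0.0, 0.468, -0.884]]
ft_force: [3.4, -4.2, -6.4]
grip_width: 0.0337
gripper_force: 30.4
```

```bash
python3 look.py i
```

```text
TCP in G [-0.3727  0.3503  0.0452] F in G [ 3.5814  5.339  -5.2876] 0.03374167545155383 30.352864041924477 8.5167
red 0 
top gz 0.11698230518345669 3645
```

Slid 35.4 mm. Open and check that the button springs out.

Emit:
move_arm:
  jaw: [3.6,4.2,5.0,6.5,8.0,8.0,8.0]
  dp:
    - [0,0,0]
    - [0,0,0]
    - [0,0,0]
    - [0,0,0]
    - [0,0,0]
    - [0,0,0]
    - [0,0,0]
  turn:
    - [0,0,0]
    - [0,0,0]
    - [0,0,0]
    - [0,0,0]
    - [0,0,0]
    - [0,0,0]
    - [0,0,0]

```text
time_s: 9.15
position: [0.4657, -0.0216, 0.2155]
tool_rot: [[-0.72, 0.613, 0.326], [0.694, 0.636, 0.337], [-0.001, 0.469, -0.883]]
ft_force: [0.4, 0.4, 0.5]
grip_width: 0.0801
gripper_force: 0.0
```

```bash
python3 look.py j
```

```text
TCP in G [-0.3731  0.35    0.0457] F in G [-0.766   0.0252  0.211 ] 0.08005337111734236 0.0 9.15
red 476 [[-0.0019  0.0192 -0.0558]
 [ 0.0055  0.0214 -0.054 ]
 [ 0.0094  0.0237 -0.0479]]
top gz 0.11713595249841063 3551
```

View pics/j.png

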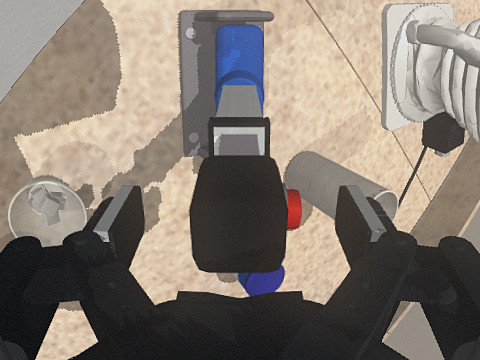

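The button is fully out again, with its face at y ≈ 24 mm as at the start, and the grip is 35 mm lower. Retreat.

Emit:
move_arm:
  jaw: [8.5,8.5,8.5,8.5,8.5,8.5,8.5,8.5,8.5,8.5]
  dp:
    - [0,0,-1]
    - [0,0,-2]
    - [0,0,-2]
    - [0,0,-2]
    - [0,0,-2]
    - [0,0,-2]
    - [0,0,-2]
    - [0,0,-1]
    - [0,0,0]
    - [0,0,0]
  turn:
    - [0,0,0]
    - [0,0,0]
    - [0,0,0]
    - [0,0,0]
    - [0,0,0]
    - [0,0,0]
    - [0,0,0]
    - [0,0,0]
    - [0,0,0]
    - [0,0,0]

```text
time_s: 10.03
position: [0.4201, -0.0689, 0.3389]
tool_rot: [[-0.719, 0.613, 0.326], [0.695, 0.636, 0.337], [-0.001, 0.469, -0.883]]
ft_force: [0.5, 0.8, 0.2]
grip_width: 0.0846
gripper_force: 0.0
```

```bash
python3 look.py k && python3 -c "
from rig import ticket
print(ticket.close_job())"
```

```text
TCP in G [-0.373   0.3501  0.1855] F in G [-0.8964 -0.1975 -0.2768] 0.08464652467109363 0.0 10.0333
red 132 [[-0.0027  0.0196  0.0839]
 [ 0.0041  0.0218  0.0857]
 [ 0.0092  0.0241  0.0905]]
top gz 0.11707682438987246 953
the job is handed in; nothing more can be done
None
```

The job is handed in at about 10 s: by camera measurement the grip slid down about 35 mm into the next hole, the button is fully out again, and the gripper is clear of it; no verdict came back.

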